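# Tip a sample block into the sample carousel

## Task

Turn the sample carousel by its upright posts until its one empty pocket squarely faces the loading ledge. Then slide the sample block along the ledge and tumble it over the ledge's edge into that pocket, so that it stands on end there with its round sample window facing up. Never lift the block off the ledge, leave the carousel with that pocket still facing the ledge, and do not disturb the screwdriver and the puck lying nearby.

Things in the scene. Friction and masses are not known exactly. Their poses are not given: they have to be found in the camera images.
- loader: Fixed fixture: grey base plate 160 x 360 mm carrying the carousel and, beside it, the ledge. Origin on the carousel's axis at bench height, z up, y axis pointing to the ledge: a plain block, level top 58 mm above the bench, x -60 to +60 mm, y 118 to 268 mm. Its square edge towards the carousel is the line y = 118 mm; no rails or stops on it.
- carousel (a joint): Carousel angle about the vertical axis through the loader's origin, counter-clockwise positive from above; at 0, and again at 2 pi, the empty pocket squarely faces the ledge. Turns from -0.6 to 6.9 rad, stays where it is left (friction 0.12 N m). It is an aluminium disc, 230 mm diameter, top 28 mm above the bench, 30 mm below the ledge's top, 3 mm between rim and ledge.
- hub (a point): Centre of the top of the carousel's square black hub, 134 x 134 mm, 74 mm above the bench. Outside each of its four flat sides is a pocket. Three pockets hold blocks 50 mm high that are fixed there (tops 78 mm above the bench); one is empty.
- post (a point): Top centre of one of four plain round steel posts for turning the carousel, 12 mm diameter, standing on the hub's corners from 74 to 120 mm above the bench, 80.6 mm from the axis, 90 degrees apart. This one stands 45 degrees counter-clockwise (from above) of the empty pocket.
- pocket (a point): Point on the floor of the empty pocket, on its centre line, 93 mm from the carousel's axis, 28 mm above the bench; its y axis points outwards from the axis, z up. The hub's side is the pocket's back stop, 67 mm from the axis; two cheeks, 54 mm apart and 20 mm high, bound it sideways; it is open outwards and upwards.
- sample_block: Loose aluminium block 50 x 40 x 30 mm (its own x, y, z), 0.11 to 0.23 kg, lying flat on the ledge, top 88 mm above the bench. Origin at its centre. Its x axis points to the 40 x 30 mm end with the round sample window (dark ring, brass disc), which at first looks roughly away from the carousel. Pushed over the edge, plain end leading, it tips a quarter turn.
- screwdriver: Bystander: a screwdriver, 153 mm long and 20 mm high, lying on the bench beside the ledge on the side away from the robot.
- puck: Bystander: a dark cast resin puck, 40 mm diameter, 22 mm high, on the bench next to the carousel, on the side opposite the ledge.
Things that resemble listed ones, but are neither listed nor needed, are in the scene too. What is shaped like the sample_block but pink or turquoise is not meant.

How it is judged:
On the way:
1. the empty pocket squarely faces the ledge while the block still lies on the ledge (x of pocket in the frame of loader between -0.01 and 0.01 m and y of pocket in the frame of loader above 0.08 m and z of sample_block in the frame of loader above 0.068 m and angle between sample_block's own x axis and vertical above 1.4 rad), for 0.2 s.
At the end, for the whole second after the job is handed in: The block stands at rest, window end up within 0.1 rad, on the floor of the pocket (centre within 12 mm sideways and 16 mm in or out of the pocket point, 21 to 29 mm above the floor); the pocket still faces the ledge (its point within 15 mm of the ledge's centre line) (angle between sample_block's own x axis and vertical below 0.1 rad and x of sample_block in the frame of pocket between -0.012 and 0.012 m and y of sample_block in the frame of pocket between -0.016 and 0.016 m and z of sample_block in the frame of pocket between 0.021 and 0.029 m and x of pocket in the frame of loader between -0.015 and 0.015 m and y of pocket in the frame of loader above 0.08 m and linear speed of sample_block below 0.02 m/s); the robot touches nothing.
It fails at once if the block is lifted off the ledge (its centre more than 18 mm above its starting height) (z of sample_block in the frame of loader above 0.091 m).
It fails at once if the screwdriver is moved by more than 30 mm (distance of screwdriver from where it was at the start of the episode above 0.03 m).
It fails at once if the puck is moved by more than 30 mm (distance of puck from where it was at the start of the episode above 0.03 m).
It also fails if it takes over 67 s, if anything falls off the work surface, if the arm or the gripper's body presses on something with over 40 N, if the wrist force passes 120 N, or if a joint passes its speed limit or range.

## Robot

A 6-joint arm with a two-finger parallel gripper is mounted at the origin on a cart in front of the work surface, level with it; the furniture and walls round the work are solid. World frame = base frame: x ahead of the robot, y to its left, z up, the work surface at z = 0. Lengths are in m, angles in rad, forces in N, time in s.
With the tool pointing down it reaches from about 0.375 to 0.975 m from the base axis. Payload 3.8 kg.
Tool frame: the origin (TCP) lies on the centre line of the jaws, within the pads' length; the fingertips stand 14 mm ahead of it and the grasp point (between the pads) lies 5 mm behind it; x points along the fingers, y is the direction in which the jaws open and shut, and the axes are right-handed (so a half turn about x gives the same grasp; the last joint's range is limited). The gripper opens to 85 mm and grips with 20 to 120 N. Pads are 22 mm wide; open, the fingers measure 114 mm over their backs; the gripper's body (76 mm by 85 mm) begins 54 mm behind the grasp point. The pads swing forward as they close: fully open they stand 13 mm farther back than shut.
Start: joints at [-1.298, 0.264, 1.604, -0, 1.274, -0.037], TCP at [0.206, -0.643, 0.245] pointing down, gripper open.
Joint ranges: [-2.63, 2.63], [-0.94, 2.18], [0.31, 2.57], [-1.31, 4.45], [0, 2.66], [-2.55, 2.55]. Speed limits (rad/s): [2.57, 2.57, 3.14, 3.14, 3.14, 3.14].

## Interface

Orientations are given as a rotation vector (axis times angle).
In Python, from workcell import bot gives the robot as it stands.
- The arm moves only by the shell command python3 -m creep 'ROWS' [FORCE]. ROWS is JSON, a list of rows, each an object with "grip": the finger opening in cm, from 0 to 8.54; "dp": the shift along the tool's x, y, z in cm, a list of three; "rotation": the turn, a rotation vector about the tool's x, y, z in rad, a list of three. A call has 1 to 5 rows; each row is the pose to reach, as a shift and turn from the pose commanded when the call began, along the tool's axes at that moment; what a row does not reach only later rows make up. A row lasts 1/12 s, in which the tool goes at most 41.7 mm and 7.16 degrees, less where a joint would pass 70% of its speed; a pose out of reach is approached as far as the arm can. A call with a gripper value outside its range is refused whole. The fingers move at their own pace and stop on an object; FORCE is the grip in N (left out, the last holds). Time passes only in rows, so rows that repeat a pose let the fingers close. It gives the time, the measured TCP pose, the force and the opening at its end, in the units of the state.
- bot.read_state(): the state, without advancing time (a new reading comes with each control period).
- bot.read_camera(name): name is "scene" or "top" or "wrist"; returns (picture, depth): 420x560x3 uint8, red, green, blue; 420x560 float32, m along the optical axis (not along the pixel's ray), 0 where there is no reading.
- bot.get_calibration(name): a dict with "fx", "fy", "cx", "cy" (pixels), "rvec" (rotation vector, rad) and "tvec" (3), from world to camera coordinates, as OpenCV has them. Camera axes: x right, y down, z forward; pixel columns grow to the right and rows downward; lengths in m; the calibration is good to about 2 mm. A picture is of the moment at which its call begins: read the wrist's pose just before it. get_calibration takes no time and is no camera call; for the wrist camera it gives the pose at the moment of the call.
- bot.finish_job(): hands the job in, once; it reports no verdict.
The state is a dict: "time": time; "q": joint angles; "joint_vel": joint speeds; "joint_torque": joint torques, N m; "tool_pos": TCP position; "tcp_rot": TCP orientation; "wrist_force": force on the tool from outside, world axes, zero at the start; "torque": the same for the moment, N m; "width": opening from 0.0 (shut) to 1.0 (fully open).
Only numpy, scipy, OpenCV 4.12 (cv2) and the standard library are available. Lean on these libraries where they do the work, as an engineer would, in place of code of your own. Each camera call takes 0.05 s, during which the arm holds its last target.

## Working session

There is one attempt and no reset: what is moved stays moved. The work goes in short steps, Python scripts to look and compute and a shell command to move; the robot and the scene stay as the last step left them, time stands still between calls to the robot, and variables do not carry over. Pictures are saved under pics/ and viewed, and the job is handed in when it is done.

```bash
mkdir -p pics; ls; cat > h.py <<'E'
import numpy as np, cv2
from workcell import bot
def save(img,name,s=1,crop=None):
    im=img[...,::-1]
    if crop: x0,y0,x1,y1=crop; im=im[y0:y1,x0:x1]
    im=cv2.resize(im,None,fx=s,fy=s,interpolation=cv2.INTER_CUBIC); cv2.imwrite('pics/'+name,im)
def ray(c,u,v):
    R=cv2.Rodrigues(np.array(c['rvec'],float))[0]; t=np.array(c['tvec'],float).ravel()
    d=R.T@np.array([(u-c['cx'])/c['fx'],(v-c['cy'])/c['fy'],1.]); return -R.T@t,d
def atz(c,u,v,z):
    o,d=ray(c,u,v); return o+d*(z-o[2])/d[2]
def atd(c,u,v,dep):
    o,d=ray(c,u,v); return o+d*dep
def proj(c,p):
    return cv2.projectPoints(np.array(p,float).reshape(-1,1,3),np.array(c['rvec'],float),np.array(c['tvec'],float),np.array([[c['fx'],0,c['cx']],[0,c['fy'],c['cy']],[0,0,1.]]),None)[0].reshape(-1,2)
E
python3 - <<'E'
from h import *
np.set_printoptions(precision=4,suppress=True)
s=bot.read_state();print(s)
for n in ['scene','top']:
    c=bot.get_calibration(n);p,d=bot.read_camera(n);save(p,n+'0.png',1.4);np.savez(n+'0.npz',p=p,d=d);print(n,c)
E
```

```text
pics
{'time': 0.0, 'q': array([-1.2979,  0.2648,  1.6054, -0.    ,  1.2738, -0.0369]), 'joint_vel': array([ 0.0002,  0.0003, -0.0008,  0.0028,  0.0008,  0.0004]), 'joint_torque': array([ -0.0018, -51.5114, -36.7314,  -0.0003,   0.0129,  -0.    ]), 'tool_pos': array([ 0.2056, -0.6422,  0.2439]), 'tcp_rot': array([ 2.055 ,  0.3233, -2.0557]), 'wrist_force': array([ 0.0303,  0.3597, -0.2637]), 'torque': array([ 0.0522, -0.0331,  0.0163]), 'width': 0.9973849284473914}
scene {'fx': 526.3925800555537, 'fy': 526.3925800555537, 'cx': 283.17165004424686, 'cy': 212.8797533790154, 'rvec': array([ 1.2095, -2.0494,  1.1718]), 'tvec': array([0.4365, 0.3266, 1.21  ])}
top {'fx': 546.1573287472137, 'fy': 546.1573287472137, 'cx': 275.14064009006233, 'cy': 217.7965797195205, 'rvec': array([ 2.1786, -2.1994,  0.099 ]), 'tvec': array([0.1761, 0.6024, 1.3095])}
```

View pics/scene0.png

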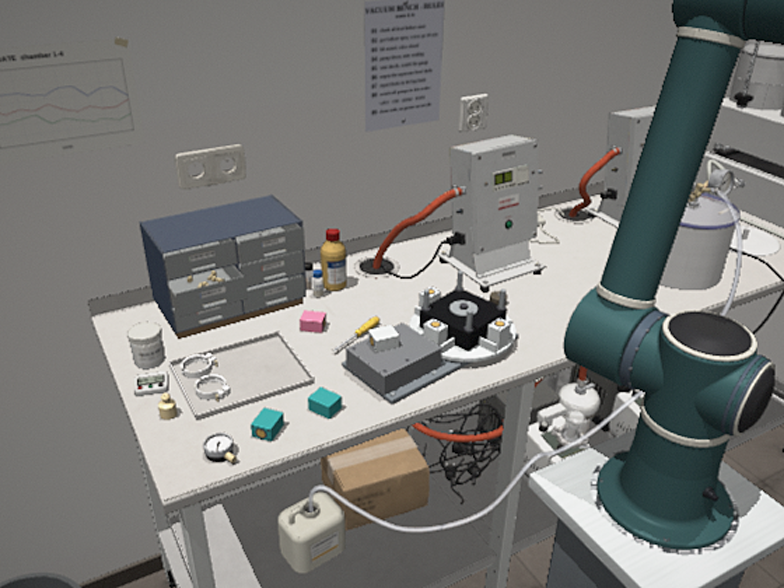

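View pics/top0.png

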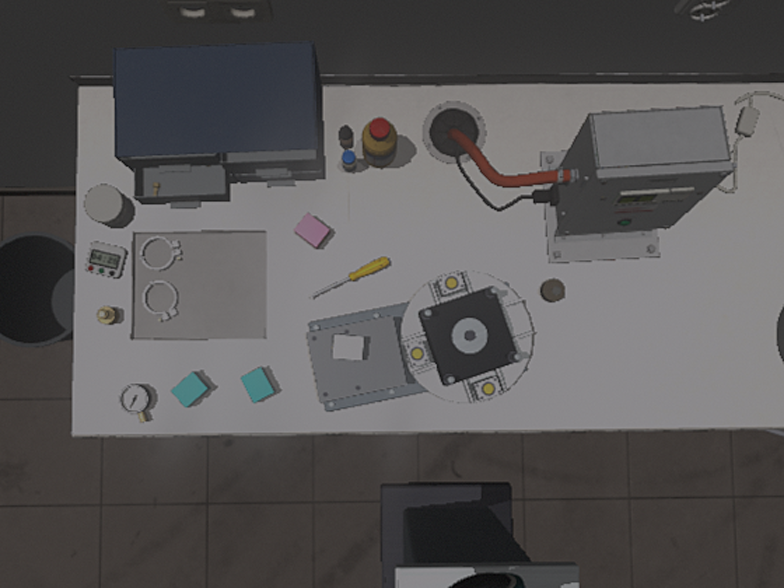

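The top view shows the hub at (469,335), the ledge around (365,360) and the sample block, grey-white on the ledge, at (348,347). The lookalikes are pink at (313,230) and turquoise at (190,388) and (257,384). The empty pocket is at the carousel's right side, near (525,322), and filled pockets are at (452,283), (417,353) and (488,389). The screwdriver is at (350,277) and the puck at (553,290). Next, a close crop.

```bash
python3 - <<'E'
from h import *
z=np.load('top0.npz');save(z['p'],'top0c.png',4.5,(215,185,390,300))
z=np.load('scene0.npz');save(z['p'],'scene0c.png',5,(230,190,385,300))
E
```

```text
(no output)
```

View pics/top0c.png

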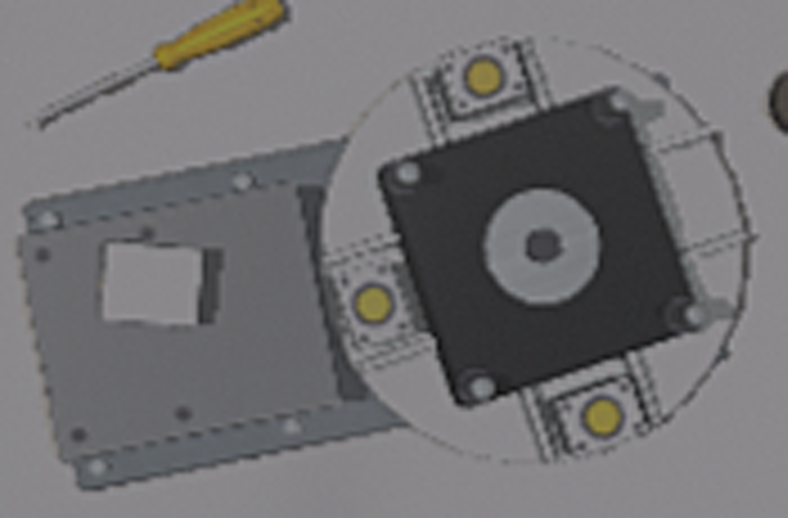

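View pics/scene0c.png

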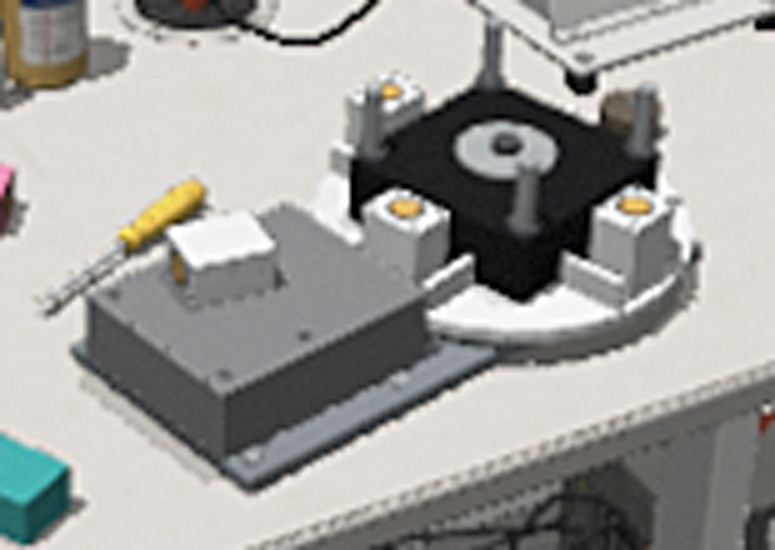

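```bash
python3 - <<'E'
from h import *
np.set_printoptions(precision=4,suppress=True)
c=bot.get_calibration('top');z=np.load('top0.npz');d=z['d']
o,_=ray(c,0,0);print('cam',o)
def f(u,v): return u/4.5+215-.4, v/4.5+185-.4
def P(n,u,v,h):
    a,b=f(u,v); dd=d[int(round(b)),int(round(a))]; p=atz(c,a,b,h); print(n,p[:2],'depth z',atd(c,a,b,dd)[2] if dd>0 else None); return p[:2]
hub=P('hub',543,245,.076)
posts=np.array([P('post',*q,.12) for q in [(617,100),(407,173),(483,385),(693,315)]])
print('c',posts.mean(0),np.linalg.norm(posts-posts.mean(0),axis=1))
a=posts-hub;print(np.degrees(np.arctan2(a[:,1],a[:,0])))
L=[P('ledge',*q,.058) for q in [(20,240),(62,462),(298,183),(340,405)]]
print([np.linalg.norm(L[0]-L[1]),np.linalg.norm(L[0]-L[2])])
y1=(L[0]+L[1]-L[2]-L[3]);print('ydir',np.degrees(np.arctan2(y1[1],y1[0])), np.degrees(np.arctan2(*(L[2]-L[3])[::-1])),np.degrees(np.arctan2(*(L[0]-L[1])[::-1])))
B=np.array([P('blk',*q,.088) for q in [(107,243),(203,248),(197,325),(101,318)]]);print(B.mean(0),np.linalg.norm(B[0]-B[1]),np.linalg.norm(B[1]-B[2]))
print(np.degrees(np.arctan2(*(B[0]-B[1])[::-1])),np.degrees(np.arctan2(*(B[3]-B[2])[::-1])),np.degrees(np.arctan2(*(B[0]-B[3])[::-1])))
P('caps',483,75,.078);P('caps',373,304,.078);P('caps',603,416,.078);P('puck',788,100,.022)
E
```

```text
cam [0.5024 0.1893 1.3492]
hub [0.5489 0.0312] depth z 0.08119444503584039
post [ 0.6199 -0.002 ] depth z 0.12427743900556809
post [0.5841 0.1043] depth z 0.12008331790356053
post [0.4778 0.0679] depth z 0.11937448287971564
post [ 0.5116 -0.0378] depth z 0.12433558914458209
c [0.5483 0.0331] [0.0797 0.0797 0.0787 0.0799]
[ -25.0528   64.3231  152.6923 -118.4041]
ledge [0.5548 0.3038] depth z 0.058060382039687664
ledge [0.4389 0.2822] depth z -0.0028239218077061867
ledge [0.5834 0.1575] depth z 0.009915715937686809
ledge [0.4669 0.1368] depth z 0.012081300631531011
[np.float64(0.11794351621328657), np.float64(0.14900974152609575)]
ydir 100.99982956611355 10.077309006443905 10.557080045165181
blk [0.5516 0.2566] depth z 0.060083284191735364
blk [0.5486 0.2074] depth z 0.059775597629871946
blk [0.5092 0.2108] depth z 0.0847343411557211
blk [0.5133 0.2598] depth z 0.05865876781135171
[0.5307 0.2336] 0.04928167373097614 0.03951042829834657
86.47054375937392 85.26739530844118 -4.852905959155498
caps [0.6376 0.0611] depth z 0.07483755225906008
caps [0.5192 0.12  ] depth z 0.08153573494522992
caps [0.4604 0.0021] depth z 0.08240343465682098
puck [ 0.6285 -0.1105] depth z 0.02186654954537559
```

```bash
cat >> h.py <<'E'
C=np.array([.5485,.0325]); U=np.radians(100.6)
ly=np.array([np.cos(U),np.sin(U)]); lx=np.array([ly[1],-ly[0]])
def w2l(p): r=np.array(p[:2])-C; return np.array([r@lx,r@ly])
def l2w(x,y): return C+x*lx+y*ly
def st():
    s=bot.read_state(); R=cv2.Rodrigues(np.array(s['tcp_rot'],float))[0]; return s,R
def delta(p,yaw=None,tilt=True):
    """cm dp in tool axes & rotvec to reach p with tool down and tool-y direction yaw (deg)"""
    s,R=st(); x=np.array([0,0,-1.]); a=np.radians(yaw); y=np.array([np.cos(a),np.sin(a),0]); T=np.stack([x,y,np.cross(x,y)],1)
    dp=R.T@(np.array(p)-s['tool_pos'])*100; rv=cv2.Rodrigues(R.T@T)[0].ravel()
    return np.round(dp,2),np.round(rv,3)
E
python3 - <<'E'
from h import *
np.set_printoptions(precision=4,suppress=True)
s,R=st();print(R, np.degrees(np.arctan2(R[1,1],R[0,1])))
E
```

```text
[[-0.0005  0.3049 -0.9524]
 [ 0.002  -0.9524 -0.3049]
 [-1.     -0.0021 -0.0001]] -72.24995784636155
```

```bash
python3 - <<'E'
from h import *
np.set_printoptions(precision=3,suppress=True)
for n in ['top','scene']:
    c=bot.get_calibration(n);d=np.load(n+'0.npz')['d']
    v,u=np.mgrid[0:420,0:560]
    R=cv2.Rodrigues(np.array(c['rvec']))[0];t=np.array(c['tvec'])
    pc=np.stack([(u-c['cx'])/c['fx']*d,(v-c['cy'])/c['fy']*d,d],-1)
    w=(pc-t)@R
    m=(d>0)&(w[...,2]>.09)&(w[...,0]>.45)&(w[...,0]<.85)&(w[...,1]>-.3)&(w[...,1]<.35)
    p=w[m]
    for x in np.arange(.45,.85,.05):
        q=p[(p[:,0]>=x)&(p[:,0]<x+.05)]
        if len(q): print(n,round(x,2),len(q),'y',q[:,1].min(),q[:,1].max(),'z',q[:,2].min(),q[:,2].max())
for a in (0,):
    th=np.radians(-26.6);print(delta([C[0]+.0806*np.cos(th),C[1]+.0806*np.sin(th),.20],-117))
E
```

```text
top 0.45 28 y 0.06319833664511415 0.07305893194380494 z 0.09414795004156021 0.1237864156209198
top 0.5 90 y -0.04650441459642589 0.2552095078012103 z 0.09000676492615704 0.12427907086453097
top 0.55 26 y 0.09745616615919135 0.22971156499589815 z 0.09007587464442016 0.12230252948455464
top 0.6 33 y -0.009483653278152216 0.00023332068671771925 z 0.09069269188055296 0.12425555438182317
top 0.7 2731 y -0.2999161868597658 -0.10957540071663646 z 0.0901244240057757 0.3229487712242466
top 0.75 4204 y -0.2999849036173664 0.017029771790330925 z 0.09125339514930939 0.3323278229732794
top 0.8 3959 y -0.29999218101304503 0.34997984098829 z 0.09017010715987767 0.3260398355502334
scene 0.45 50 y -0.0343453858197431 0.07602855494636322 z 0.09060848495549442 0.1221895473595178
scene 0.5 108 y -0.04521662996605565 0.26136132158982406 z 0.09002189608749715 0.12260205702629313
scene 0.55 40 y 0.09878459322421476 0.11187220682830457 z 0.09071080268710559 0.12425076112912925
scene 0.6 41 y -0.010153645898950577 0.0033585806401860417 z 0.09043252623668707 0.12448393498028591
scene 0.7 2902 y -0.29969699688332085 -0.10606403513293441 z 0.09019853729355293 0.33124205023184516
scene 0.75 1528 y -0.299790073738438 0.34517167950170285 z 0.09003326279293994 0.33041176345163653
scene 0.8 1449 y -0.29676744118951276 0.34995843665329535 z 0.09033843381762029 0.32270618407704116
(array([  4.51, -48.17, -58.99]), array([0.781, 0.001, 0.002]))
```

```bash
R='x'; python3 -m creep '[{"grip":5,"dp":[1,-10,-12],"rotation":[0.12,0,0]},{"grip":5,"dp":[2,-48,-59],"rotation":[0.25,0,0]},{"grip":5,"dp":[3,-48,-59],"rotation":[0.37,0,0]},{"grip":5,"dp":[4,-48,-59],"rotation":[0.5,0,0]},{"grip":5,"dp":[4.5,-48,-59],"rotation":[0.6,0,0]}]' 20
python3 -c "
from h import *
print(bot.read_state()['q'],delta([.6206,-.0036,.2],-117))"
```

```text
time: 0.52
tool_pos: [0.3193, -0.467, 0.2345]
tcp_rot: [-2.061, 0.308, 2.062]
wrist_force: [0.9, -0.0, 0.7]
width: 0.588
[-1.01523499e+00  6.57589816e-02  1.85320385e+00  1.47090948e-04
  1.22334563e+00  8.52565418e-01] (array([  3.47, -53.13, -15.25]), array([0.174, 0.   , 0.001]))
```

```bash
python3 -m creep '[{"grip":5,"dp":[1,-53,-15],"rotation":[0.17,0,0]},{"grip":5,"dp":[2,-53,-15],"rotation":[0.17,0,0]},{"grip":5,"dp":[3,-53,-15],"rotation":[0.17,0,0]},{"grip":5,"dp":[3.5,-53,-15],"rotation":[0.17,0,0]},{"grip":5,"dp":[3.5,-53,-15],"rotation":[0.17,0,0]}]'
python3 -c "
from h import *
print(bot.read_state()['q'],delta([.6206,-.0036,.2],-117))"
```

```text
time: 0.93
tool_pos: [0.4298, -0.2931, 0.2242]
tcp_rot: [-1.965, 0.461, 1.965]
wrist_force: [0.5, -0.5, 0.2]
width: 0.584
[-6.46366884e-01 -1.52486990e-02  1.95567069e+00  4.88510509e-05
  1.20135035e+00  1.38497792e+00] (array([  2.42, -34.41,  -4.23]), array([0.011, 0.   , 0.   ]))
```

```bash
python3 -m creep '[{"grip":4,"dp":[0,-31.5,-9],"rotation":[0,0,0]},{"grip":4,"dp":[0,-31.5,-9],"rotation":[0,0,0]},{"grip":4,"dp":[0,-31.5,-9],"rotation":[0,0,0]},{"grip":4,"dp":[0,-31.5,-9],"rotation":[0,0,0]},{"grip":4,"dp":[0,-31.5,-9],"rotation":[0,0,0]}]'
python3 -c "
from h import *
print(bot.read_state()['q'],delta([.6206,-.0036,.2],-117))"
```

```text
time: 1.35
tool_pos: [0.5703, -0.139, 0.2242]
tcp_rot: [-1.965, 0.46, 1.966]
wrist_force: [-0.5, -0.4, 0.6]
width: 0.465
[-2.81428662e-01  1.13454831e-01  1.82087916e+00 -1.40831101e-04
  1.20777948e+00  1.74933647e+00] (array([  2.41, -14.37,   1.5 ]), array([ 0.011,  0.   , -0.   ]))
```

```bash
python3 -m creep '[{"grip":3.5,"dp":[1,-14.4,1.5],"rotation":[0,0,0]},{"grip":3.5,"dp":[2.4,-14.4,1.5],"rotation":[0,0,0]},{"grip":3.5,"dp":[2.4,-14.4,1.5],"rotation":[0,0,0]},{"grip":3.5,"dp":[2.4,-14.4,1.5],"rotation":[0,0,0]},{"grip":3.5,"dp":[2.4,-14.4,1.5],"rotation":[0,0,0]}]'
python3 - <<'E'
from h import *
np.set_printoptions(precision=4,suppress=True)
c=bot.get_calibration('wrist');p,d=bot.read_camera('wrist');save(p,'w1.png',1.4);np.savez('w1.npz',p=p,d=d)
print(c, delta([.6206,-.0036,.2],-117), proj(c,[[.6206,-.0036,.12],[C[0],C[1],.076],[.5116,-.0378,.12]])*1.4)
E
```

```text
time: 1.77
tool_pos: [0.6201, -0.0006, 0.1983]
tcp_rot: [-1.965, 0.455, 1.971]
wrist_force: [0.5, -0.8, -0.4]
width: 0.412
{'fx': 310.1734577610617, 'fy': 310.1734577610617, 'cx': 276.0468660438552, 'cy': 209.42837907269111, 'rvec': array([-1.5631,  2.5073,  0.3901]), 'tvec': array([0.2714, 0.5051, 0.5039])} (array([-0.11,  0.02, -0.11]), array([ 0.015,  0.003, -0.001])) [[388.6639 310.6446]
 [387.2467 402.7218]
 [527.6459 448.4693]]
```

View pics/w1.png

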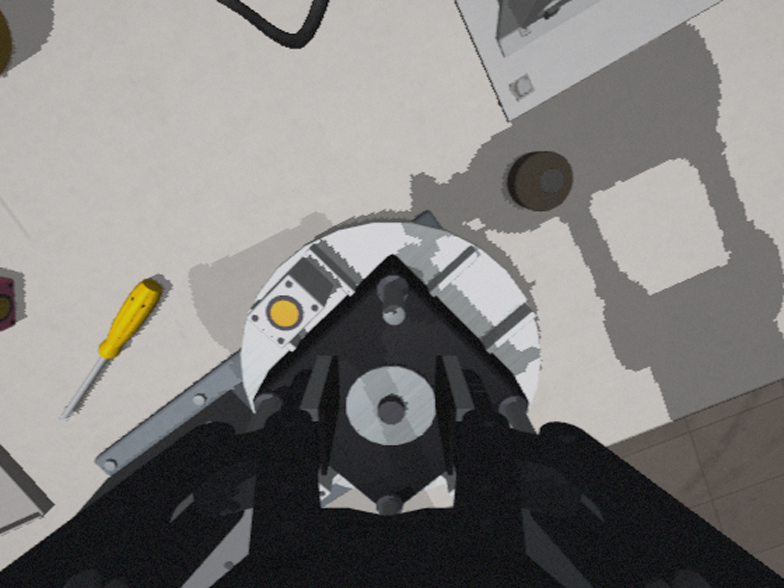

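The post top sits at (394,315), within about 5 px of the prediction. The empty pocket is to its right at (485,300) and the puck is clear at (541,181). I'll lower the open jaws around the post and close them.

```bash
python3 -m creep '[{"grip":3.5,"dp":[3,0,-0.1],"rotation":[0.015,0,0]},{"grip":3.5,"dp":[6,0,-0.1],"rotation":[0.015,0,0]},{"grip":3.5,"dp":[8.5,0,-0.1],"rotation":[0.015,0,0]},{"grip":3.5,"dp":[9.4,0,-0.1],"rotation":[0.015,0,0]},{"grip":1.2,"dp":[9.4,0,-0.1],"rotation":[0.015,0,0]}]'
python3 -m creep '[{"grip":1.2,"dp":[0,0,0],"rotation":[0,0,0]},{"grip":1.2,"dp":[0,0,0],"rotation":[0,0,0]},{"grip":1.2,"dp":[0,0,0],"rotation":[0,0,0]},{"grip":1.2,"dp":[0,0,0],"rotation":[0,0,0]}]'
python3 - <<'E'
from h import *
s,R=st();print(R[:,1],w2l(s['tool_pos']))
# arc increments: rotate about C by 12deg steps expressed in tool axes at the call start
for dth in (7,14,21,28,35):
    a=np.radians(dth); r=s['tool_pos'][:2]-C; M=np.array([[np.cos(a),-np.sin(a)],[np.sin(a),np.cos(a)]])
    dp=np.r_[M@r-r,0]; print(dth,np.round(R.T@dp*100,2),np.round(-a,3), np.linalg.norm(r))
E
```

```text
time: 2.23
tool_pos: [0.6181, -0.0069, 0.1033]
tcp_rot: [-1.95, 0.477, 1.963]
wrist_force: [-0.2, 1.4, 0.2]
width: 0.283
time: 2.57
tool_pos: [0.6223, -0.0063, 0.1085]
tcp_rot: [-1.96, 0.474, 1.953]
wrist_force: [-1.0, -0.9, 1.9]
width: 0.141
[-4.57584826e-01 -8.89165677e-01 -7.25337762e-04] [ 0.06534689 -0.05175065]
7 [ 0.   -1.02  0.05] -0.122 0.08335674081044389
14 [ 0.   -2.02  0.23] -0.244 0.08335674081044389
21 [ 0.   -2.99  0.53] -0.367 0.08335674081044389
28 [-0.   -3.92  0.94] -0.489 0.08335674081044389
35 [-0.   -4.8   1.46] -0.611 0.08335674081044389
```

```bash
python3 -m creep '[{"grip":1.2,"dp":[0,-0.98,0.06],"rotation":[-0.122,0,0]},{"grip":1.2,"dp":[0,-1.95,0.24],"rotation":[-0.244,0,0]},{"grip":1.2,"dp":[0,-2.89,0.53],"rotation":[-0.367,0,0]},{"grip":1.2,"dp":[0,-3.78,0.94],"rotation":[-0.489,0,0]},{"grip":1.2,"dp":[0,-4.62,1.46],"rotation":[-0.611,0,0]}]'
```

```text
time: 2.98
tool_pos: [0.631, 0.0419, 0.1084]
tcp_rot: [2.152, 0.151, -2.143]
wrist_force: [1.4, -3.1, 0.2]
width: 0.139
```

```bash
python3 - <<'E'
from h import *
np.set_printoptions(precision=4,suppress=True)
s,R=st();r=s['tool_pos'][:2]-C;print(s['tool_pos'],np.degrees(np.arctan2(r[1],r[0])),np.linalg.norm(r),np.degrees(np.arctan2(R[1,1],R[0,1])),s['width'],s['wrist_force'])
E
```

```text
[0.631  0.0419 0.1084] 6.484757891308883 0.08299072146782187 -81.86696838883933 0.13914345484704174 [ 1.3916 -3.0583  0.2303]
```

```bash
for i in 1; do python3 -m creep '[{"grip":1.2,"dp":[0,-0.98,0.06],"rotation":[-0.122,0,0]},{"grip":1.2,"dp":[0,-1.95,0.24],"rotation":[-0.244,0,0]},{"grip":1.2,"dp":[0,-2.89,0.53],"rotation":[-0.367,0,0]},{"grip":1.2,"dp":[0,-3.78,0.94],"rotation":[-0.489,0,0]},{"grip":1.2,"dp":[0,-4.62,1.46],"rotation":[-0.611,0,0]}]'; done
python3 -m creep '[{"grip":1.2,"dp":[0,-0.98,0.06],"rotation":[-0.122,0,0]},{"grip":1.2,"dp":[0,-1.95,0.24],"rotation":[-0.244,0,0]},{"grip":1.2,"dp":[0,-2.89,0.53],"rotation":[-0.367,0,0]},{"grip":1.2,"dp":[0,-3.78,0.94],"rotation":[-0.489,0,0]},{"grip":1.2,"dp":[0,-4.62,1.46],"rotation":[-0.611,0,0]}]'
```

```text
time: 3.4
tool_pos: [0.611, 0.0863, 0.1087]
tcp_rot: [1.786, 0.702, -1.775]
wrist_force: [1.3, -0.8, -0.7]
width: 0.14
time: 3.82
tool_pos: [0.569, 0.1109, 0.109]
tcp_rot: [1.365, 1.101, -1.354]
wrist_force: [3.5, 1.5, 0.1]
width: 0.141
```

```bash
python3 - <<'E'
from h import *
np.set_printoptions(precision=4,suppress=True)
s,R=st();r=s['tool_pos'][:2]-C;print(s['tool_pos'],np.degrees(np.arctan2(r[1],r[0])),np.linalg.norm(r),np.degrees(np.arctan2(R[1,1],R[0,1])),s['width'],s['wrist_force'],s['q'])
E
```

```text
[0.569  0.1109 0.109 ] 75.37984443081942 0.08102090343134984 -11.841761437173929 0.1411896936756444 [3.4601 1.4542 0.1323] [0.1493 0.2033 1.9457 0.0006 0.9855 0.3556]
```

```bash
python3 -m creep '[{"grip":1.2,"dp":[0,-0.98,0.06],"rotation":[-0.122,0,0]},{"grip":1.2,"dp":[0,-1.95,0.24],"rotation":[-0.244,0,0]},{"grip":1.2,"dp":[0,-2.89,0.53],"rotation":[-0.367,0,0]},{"grip":1.2,"dp":[0,-3.78,0.94],"rotation":[-0.489,0,0]},{"grip":1.2,"dp":[0,-4.62,1.46],"rotation":[-0.611,0,0]}]'
python3 -m creep '[{"grip":1.2,"dp":[0,-0.98,0.06],"rotation":[-0.122,0,0]},{"grip":1.2,"dp":[0,-1.95,0.24],"rotation":[-0.244,0,0]},{"grip":1.2,"dp":[0,-2.89,0.53],"rotation":[-0.367,0,0]},{"grip":1.2,"dp":[0,-3.78,0.94],"rotation":[-0.489,0,0]},{"grip":1.2,"dp":[0,-4.2,1.18],"rotation":[-0.55,0,0]}]'
python3 -m creep '[{"grip":1.2,"dp":[0,0,0],"rotation":[0,0,0]},{"grip":1.2,"dp":[0,0,0],"rotation":[0,0,0]}]'
python3 - <<'E'
from h import *
np.set_printoptions(precision=4,suppress=True)
s,R=st();r=s['tool_pos'][:2]-C;print(s['tool_pos'],np.degrees(np.arctan2(r[1],r[0])),np.linalg.norm(r),np.degrees(np.arctan2(R[1,1],R[0,1])),s['width'],s['wrist_force'],s['q'])
E
```

```text
time: 4.23
tool_pos: [0.5202, 0.1066, 0.1089]
tcp_rot: [0.91, 1.37, -0.902]
wrist_force: [2.5, 2.2, 0.1]
width: 0.14
time: 4.65
tool_pos: [0.4847, 0.0784, 0.1083]
tcp_rot: [0.485, 1.513, -0.481]
wrist_force: [-1.0, 2.0, 0.6]
width: 0.14
time: 4.82
tool_pos: [0.4846, 0.0781, 0.1078]
tcp_rot: [0.49, 1.513, -0.489]
wrist_force: [-1.3, -1.4, 0.9]
width: 0.14
[0.4846 0.0781 0.1078] 144.49668377138528 0.07844301402425699 54.196788066941494 0.1395590088382674 [-1.3281 -1.4438  0.9405] [ 0.1091  0.0463  2.1265 -0.0003  0.9668 -0.8366]
```

```bash
python3 -m creep '[{"grip":3,"dp":[0,0,0],"rotation":[0,0,0]},{"grip":3,"dp":[0,0,0],"rotation":[0,0,0]},{"grip":3,"dp":[-2,0,0],"rotation":[0,0,0]},{"grip":3,"dp":[-6,0,0],"rotation":[0,0,0]},{"grip":4,"dp":[-9,0,0],"rotation":[0,0,0]}]'
python3 - <<'E'
from h import *
np.set_printoptions(precision=4,suppress=True)
s,R=st();print(s['tool_pos'])
c=bot.get_calibration('wrist');p,d=bot.read_camera('wrist');save(p,'w2.png',1.4);np.savez('w2.npz',p=p,d=d)
p,d=bot.read_camera('top');save(p,'t2.png',4.5,(215,185,390,300));np.savez('t2.npz',p=p,d=d)
E
```

```text
time: 5.23
tool_pos: [0.4839, 0.0784, 0.1975]
tcp_rot: [0.488, 1.516, -0.488]
wrist_force: [1.2, 1.0, 0.1]
width: 0.46
[0.4839 0.0784 0.1975]
```

View pics/w2.png

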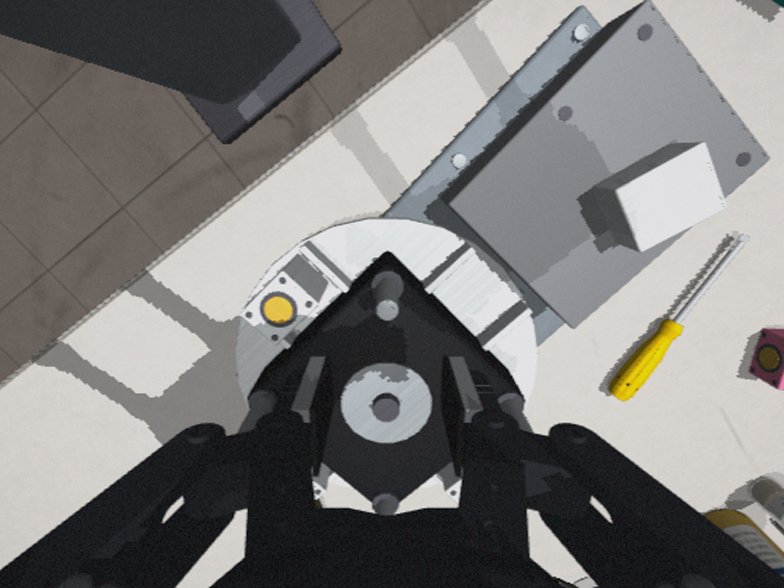

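View pics/t2.png

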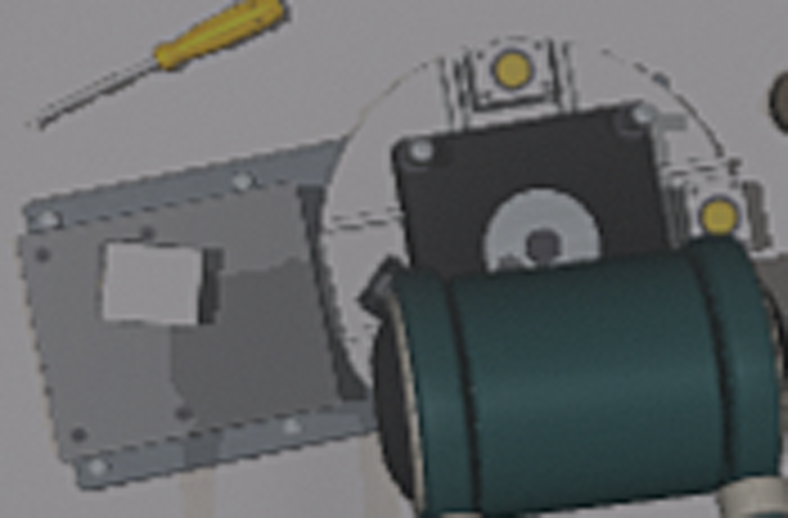

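```bash
python3 - <<'E'
from h import *
np.set_printoptions(precision=4,suppress=True)
ct=bot.get_calibration('top');cw=bot.get_calibration('wrist')
T=lambda u,v,z: atz(ct,u/4.5+214.6,v/4.5+184.6,z)[:2]
W=lambda u,v,z: atz(cw,u/1.4-.3,v/1.4-.3,z)[:2]
ang=lambda a: np.degrees(np.arctan2(a[1],a[0]))
for n,p in [('t1',T(421,150,.12)),('t2',T(643,115,.12)),('w',W(387,309,.12)),('caps t',T(512,70,.078)),('capR t',T(719,216,.078)),('cap w',W(278,309,.078))]:
    print(n,p,ang(p-C),np.linalg.norm(p-C))
print('t12',ang(T(421,150,.12)-T(643,115,.12)))
a,b=W(443,200,.058),W(573,328,.058);print('ledge edge w',w2l(a),w2l(b),ang(b-a))
a,b=W(388,253,.074),W(517,383,.074);print('hub edge w',w2l(a),w2l(b),ang(b-a))
print('hub w',W(387,406,.076),'t',T(543,245,.076))
print('cheeks',w2l(W(427,290,.048)),w2l(W(470,254,.048)),w2l(W(490,345,.048)),w2l(W(525,305,.048)))
# block top from wrist
B=[W(*q,.088) for q in [(707,143),(616,190),(641,250),(724,202)]]
for q in B: print('B',q,w2l(q))
print(ang(B[0]-B[1]),ang(B[3]-B[2]),np.mean(B,0),w2l(np.mean(B,0)))
E
```

```text
t1 [0.5956 0.0971] 53.9240889048882 0.07995681870428652
t2 [ 0.6122 -0.015 ] -36.66712809204009 0.07946170960438409
w [0.4877 0.0788] 142.74568243090903 0.07644820754601409
caps t [0.6401 0.0459] 8.337826195630495 0.09259959733451313
capR t [ 0.563  -0.0603] -81.10934219037806 0.09394945207045562
cap w [0.4607 0.0154] -168.97436548297844 0.08947031035881721
t12 98.4523631339606
ledge edge w [-0.0597  0.1166] [0.0666 0.1181] 11.295773063762086
hub edge w [-0.0639  0.0713] [0.0604 0.0666] 8.420189889939417
hub w [0.5576 0.0289] t [0.5489 0.0312]
cheeks [-0.0223  0.067 ] [-0.0194  0.1046] [0.0399 0.069 ] [0.035  0.1062]
B [0.521  0.2655] [0.0159 0.2341]
B [0.5147 0.2149] [0.0003 0.1855]
B [0.5537 0.2114] [0.038  0.1749]
B [0.5559 0.2609] [0.0493 0.2232]
82.89376927958625 87.43938258300321 [0.5363 0.2382] [0.0259 0.2044]
```

```bash
python3 -m creep '[{"grip":3,"dp":[4,0,0],"rotation":[0,0,0]},{"grip":3,"dp":[8,0,0],"rotation":[0,0,0]},{"grip":2,"dp":[9,0,0],"rotation":[0,0,0]},{"grip":1.2,"dp":[9,0,0],"rotation":[0,0,0]},{"grip":1.2,"dp":[9,0,0],"rotation":[0,0,0]}]'
python3 -m creep '[{"grip":1.2,"dp":[0,0,0],"rotation":[0,0,0]},{"grip":1.2,"dp":[0,0,0],"rotation":[0,0,0]},{"grip":1.2,"dp":[0,-0.34,0],"rotation":[-0.04,0,0]},{"grip":1.2,"dp":[0,-0.34,0],"rotation":[-0.04,0,0]},{"grip":1.2,"dp":[0,-0.34,0],"rotation":[-0.04,0,0]}]'
python3 -m creep '[{"grip":3,"dp":[0,0,0],"rotation":[0,0,0]},{"grip":3,"dp":[0,0,0],"rotation":[0,0,0]},{"grip":3,"dp":[-3,0,0],"rotation":[0,0,0]},{"grip":4,"dp":[-6,0,0],"rotation":[0,0,0]},{"grip":5,"dp":[-9,0,0],"rotation":[0,0,0]}]'
python3 - <<'E'
from h import *
b=l2w(.0195,.201)
print(b,delta([*b,.20],-4.4),delta([*b,.20],175.6),bot.read_state()['q'])
E
```

```text
time: 5.75
tool_pos: [0.4828, 0.078, 0.1057]
tcp_rot: [0.486, 1.519, -0.489]
wrist_force: [-0.5, -1.3, -1.2]
width: 0.139
time: 6.17
tool_pos: [0.4837, 0.0756, 0.1084]
tcp_rot: [0.459, 1.518, -0.456]
wrist_force: [0.2, 0.5, -0.1]
width: 0.136
time: 6.58
tool_pos: [0.4813, 0.0753, 0.197]
tcp_rot: [0.456, 1.524, -0.458]
wrist_force: [0.7, 0.2, 0.4]
width: 0.579
[0.53069302 0.23365706] (array([-0.31, 15.94, -4.6 ]), array([ 1.064e+00, -1.000e-03,  2.000e-03])) (array([-0.31, 15.94, -4.6 ]), array([-2.077e+00, -2.000e-03, -1.000e-03])) [ 1.04127696e-01 -5.71863381e-02  2.04812640e+00 -5.18758856e-05
  1.15245044e+00 -8.83418717e-01]
```

```bash
python3 -m creep '[{"grip":7,"dp":[0,4,-1.2],"rotation":[0.12,0,0]},{"grip":7,"dp":[0,8,-2.3],"rotation":[0.24,0,0]},{"grip":7,"dp":[0,12,-3.5],"rotation":[0.36,0,0]},{"grip":7,"dp":[0,15.9,-4.6],"rotation":[0.48,0,0]},{"grip":7,"dp":[0,15.9,-4.6],"rotation":[0.6,0,0]}]'
python3 -m creep '[{"grip":7,"dp":[0,0,0],"rotation":[0.12,0,0]},{"grip":7,"dp":[0,0,0],"rotation":[0.24,0,0]},{"grip":7,"dp":[0,0,0],"rotation":[0.36,0,0]},{"grip":7,"dp":[0,0,0],"rotation":[0.464,0,0]},{"grip":7,"dp":[0,0,0],"rotation":[0.464,0,0]}]'
python3 - <<'E'
from h import *
np.set_printoptions(precision=4,suppress=True)
b=l2w(.0195,.201)
print(delta([*b,.20],-4.4),bot.read_state()['q'])
p,d=bot.read_camera('wrist');save(p,'w3.png',1.4);np.savez('w3.npz',p=p,d=d)
p,d=bot.read_camera('top');save(p,'t3.png',4.5,(215,185,390,300));np.savez('t3.npz',p=p,d=d)
E
```

```text
time: 7.0
tool_pos: [0.5329, 0.239, 0.1972]
tcp_rot: [0.925, 1.367, -0.917]
wrist_force: [-0.2, -0.6, -0.0]
width: 0.819
time: 7.42
tool_pos: [0.5311, 0.2336, 0.1965]
tcp_rot: [1.266, 1.171, -1.266]
wrist_force: [0.5, 0.8, 0.6]
width: 0.821
(array([-0.35, -0.04, -0.  ]), array([-0.001,  0.   ,  0.   ])) [ 0.3715  0.1219  1.8644 -0.      1.1554  0.4493]
```

View pics/w3.png

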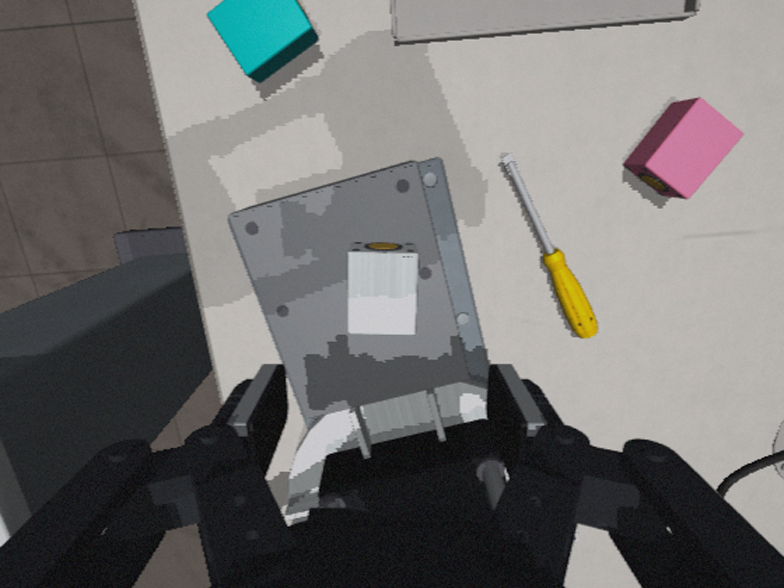

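View pics/t3.png

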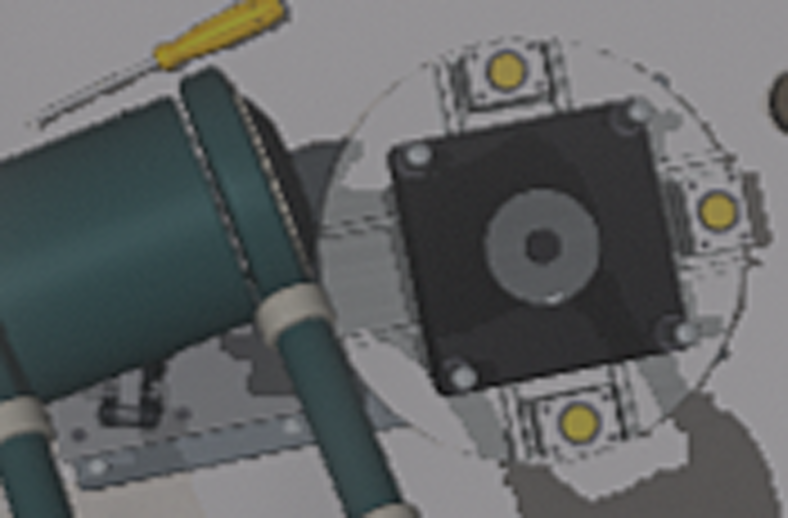

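```bash
python3 - <<'E'
from h import *
np.set_printoptions(precision=4,suppress=True)
ct=bot.get_calibration('top');cw=bot.get_calibration('wrist')
T=lambda u,v,z: atz(ct,u/4.5+214.6,v/4.5+184.6,z)[:2]
W=lambda u,v,z: atz(cw,u/1.4-.3,v/1.4-.3,z)[:2]
ang=lambda a: np.degrees(np.arctan2(a[1],a[0]))
P=np.array([T(*q,.12) for q in [(419,153),(639,110),(684,330),(463,376)]]);m=P.mean(0);print(m,[ang(p-m) for p in P])
K=[T(*q,.078) for q in [(506,71),(719,211),(579,423)]]
print([ang(p-C) for p in K],[ang(p-m) for p in K], ang(K[2]-K[0]))
a,b=W(230,215,.058),W(415,160,.058);print('ledge far',w2l(a),w2l(b),ang(b-a))
a,b=W(230,215,.058),W(305,420,.058);print('ledge side',w2l(a),w2l(b),ang(a-b))
B=[W(*q,.088) for q in [(349,252),(418,252),(416,334),(348,334)]]
for q in B: print('B',q,w2l(q))
print(ang(B[0]-B[3]),ang(B[1]-B[2]),np.mean(B,0),w2l(np.mean(B,0)))
a,b=W(365,452,.048),W(440,437,.048);print('cheeks',w2l(a),w2l(b))
E
```

```text
[0.5488 0.0325] [np.float64(55.45003451817983), np.float64(-34.57571780755775), np.float64(-124.26502510662179), np.float64(145.6859527797635)]
[np.float64(10.303521751623085), np.float64(-79.55834335409135), np.float64(-168.91212517288815)] [np.float64(10.369000694835627), np.float64(-79.76025644526143), np.float64(-168.97945984188036)] -169.30290963404954
ledge far [-0.0629  0.2656] [0.0541 0.268 ] 11.777299116088201
ledge side [-0.0629  0.2656] [-0.0634  0.116 ] 100.413728544182
B [0.5112 0.26  ] [0.0052 0.2304]
B [0.5496 0.2572] [0.0424 0.2206]
B [0.5458 0.2079] [0.0297 0.1729]
B [0.5057 0.2108] [-0.0093  0.1832]
83.64450840260493 85.69312845196002 [0.5281 0.234 ] [0.017  0.2018]
cheeks [-0.0319  0.0718] [0.026  0.0703]
```

The carousel now faces 100.5°, against 100.6° for the ledge, so it is square. The block lies in line with the jaws, at about (383,293) in the wrist picture, with its window end at the top (383,246), away from the carousel. I'll descend and grip lightly.

```bash
python3 -m creep '[{"grip":7,"dp":[3.5,0,0],"rotation":[0,0,0]},{"grip":7,"dp":[7,0,0],"rotation":[0,0,0]},{"grip":7,"dp":[10,0,0],"rotation":[0,0,0]},{"grip":7,"dp":[11.8,0,0],"rotation":[0,0,0]},{"grip":6,"dp":[11.8,0,0],"rotation":[0,0,0]}]' 20
python3 -m creep '[{"grip":3.8,"dp":[0,0,0],"rotation":[0,0,0]},{"grip":3.8,"dp":[0,0,0],"rotation":[0,0,0]},{"grip":3.8,"dp":[0,0,0],"rotation":[0,0,0]},{"grip":3.8,"dp":[0,0,0],"rotation":[0,0,0]}]'
python3 - <<'E'
from h import *
np.set_printoptions(precision=4,suppress=True)
s,R=st();b=w2l(s['tool_pos']);print(s['tool_pos'],b,s['width']*8.54,s['wrist_force'])
t=l2w(0,.15);print(delta([*t,s['tool_pos'][2]],10.6))
E
```

```text
time: 7.93
tool_pos: [0.5271, 0.2318, 0.0733]
tcp_rot: [1.256, 1.178, -1.271]
wrist_force: [-0.2, -0.3, -0.9]
width: 0.711
time: 8.27
tool_pos: [0.5324, 0.2339, 0.0804]
tcp_rot: [1.266, 1.172, -1.261]
wrist_force: [-0.9, 1.1, -1.9]
width: 0.459
[0.5324 0.2339 0.0804] [0.0212 0.201 ] 3.9190610252150178 [-0.867   1.1389 -1.8782]
(array([-0.01, -0.74,  5.47]), array([-0.26 , -0.001, -0.003]))
```

```bash
python3 -m creep '[{"grip":3.8,"dp":[0,-0.15,1.1],"rotation":[-0.05,0,0]},{"grip":3.8,"dp":[0,-0.3,2.2],"rotation":[-0.1,0,0]},{"grip":3.8,"dp":[0,-0.45,3.3],"rotation":[-0.16,0,0]},{"grip":3.8,"dp":[0,-0.6,4.4],"rotation":[-0.21,0,0]},{"grip":3.8,"dp":[0,-0.74,5.45],"rotation":[-0.26,0,0]}]'
python3 - <<'E'
from h import *
np.set_printoptions(precision=4,suppress=True)
s,R=st();b=w2l(s['tool_pos']);print(s['tool_pos'],b,s['width']*8.54,s['wrist_force'])
t=l2w(0,.125);print(delta([*t,s['tool_pos'][2]],10.6))
ct=bot.get_calibration('top')
for q in [(20,240),(62,462),(298,183),(340,405)]: print(w2l(atz(ct,q[0]/4.5+214.6,q[1]/4.5+184.6,.058)))
p,d=bot.read_camera('scene');save(p,'s4.png',5,(230,190,385,300))
E
```

```text
time: 8.68
tool_pos: [0.5202, 0.1794, 0.0797]
tcp_rot: [1.071, 1.291, -1.068]
wrist_force: [0.2, 0.2, -2.0]
width: 0.466
[0.5202 0.1794 0.0797] [-0.0008  0.1496] 3.9801047837389976 [ 0.1904  0.2126 -1.9571]
(array([-0.  ,  0.08,  2.46]), array([ 0.003, -0.   , -0.002]))
[0.0561 0.2655]
[-0.0618  0.2656]
[0.0574 0.1165]
[-0.061   0.1176]
```

View pics/s4.png

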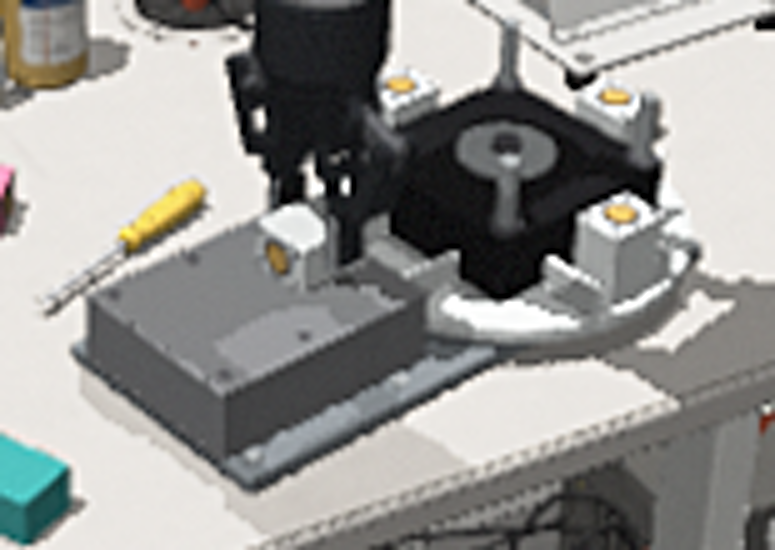

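```bash
python3 -m creep '[{"grip":3.8,"dp":[0,0,0.7],"rotation":[0,0,0]},{"grip":3.8,"dp":[0,0,1.4],"rotation":[0,0,0]},{"grip":3.8,"dp":[0,0,2.1],"rotation":[0,0,0]},{"grip":3.8,"dp":[0,0,2.1],"rotation":[0,0,0]}]'
python3 -m creep '[{"grip":5.5,"dp":[0,0,0],"rotation":[0,0,0]},{"grip":6.5,"dp":[0,0,0],"rotation":[0,0,0]},{"grip":6.5,"dp":[0,0,0],"rotation":[0,0,0]},{"grip":6.5,"dp":[-3,0,0],"rotation":[0,0,0]},{"grip":6.5,"dp":[-7,0,0],"rotation":[0,0,0]}]'
python3 - <<'E'
from h import *
np.set_printoptions(precision=4,suppress=True)
s,R=st();b=w2l(s['tool_pos']);print(s['tool_pos'],b,s['width']*8.54,s['wrist_force'])
E
```

```text
time: 9.07
tool_pos: [0.5248, 0.1582, 0.0796]
tcp_rot: [1.073, 1.289, -1.071]
wrist_force: [0.5, -2.9, 3.7]
width: 0.469
time: 9.48
tool_pos: [0.5194, 0.1583, 0.1444]
tcp_rot: [1.065, 1.298, -1.08]
wrist_force: [-0.3, 0.9, 0.8]
width: 0.758
[0.5194 0.1583 0.1444] [-0.0054  0.129 ] 6.4692472951713755 [-0.2936  0.9027  0.7527]
```

```bash
python3 -m creep '[{"grip":4,"dp":[-1.5,0,-3],"rotation":[0,0,0]},{"grip":2,"dp":[-3,0,-6],"rotation":[0,0,0]},{"grip":0,"dp":[-5,0,-9],"rotation":[0,0,0]},{"grip":0,"dp":[-5,0,-12],"rotation":[0,0,0]},{"grip":0,"dp":[-5,0,-12],"rotation":[0,0,0]}]'
python3 - <<'E'
from h import *
p,d=bot.read_camera('wrist');save(p,'w5.png',1.4)
p,d=bot.read_camera('top');save(p,'t5.png',4.5,(215,185,390,300))
p,d=bot.read_camera('scene');save(p,'s5.png',5,(230,190,385,300))
E
```

```text
time: 9.9
tool_pos: [0.5014, 0.2822, 0.2006]
tcp_rot: [1.074, 1.293, -1.065]
wrist_force: [1.0, -0.8, -0.6]
width: 0.048
```

View pics/w5.png

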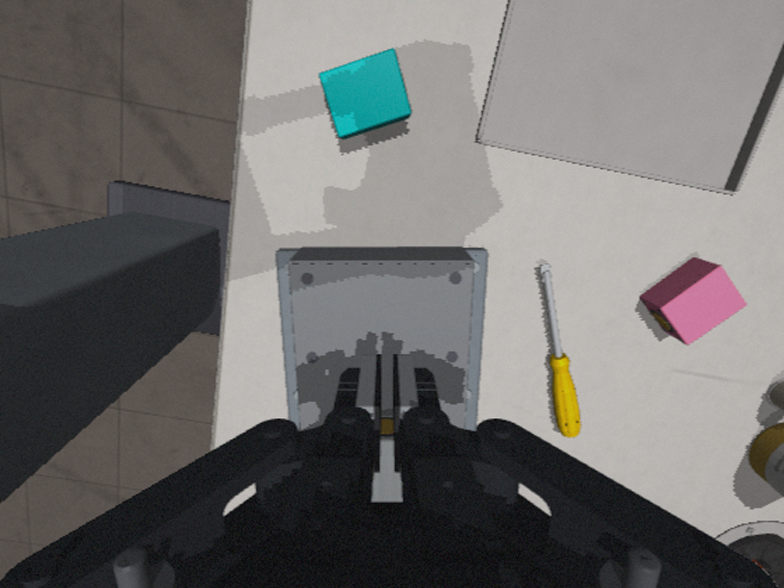

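View pics/t5.png

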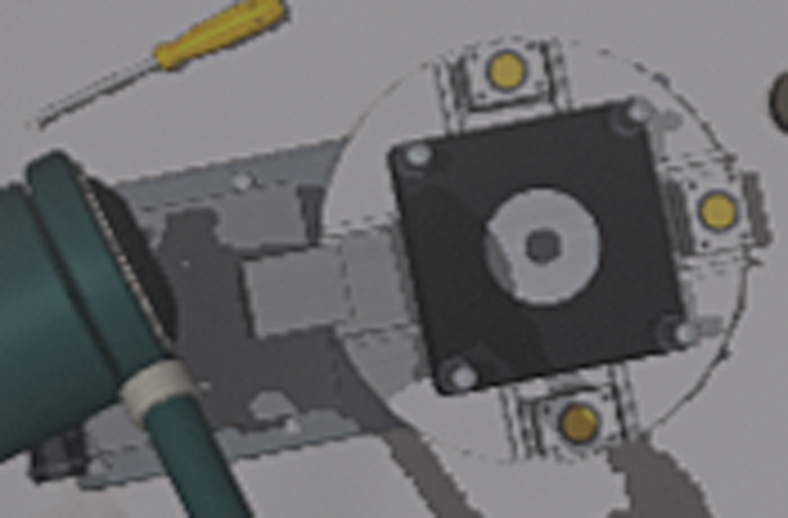

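View pics/s5.png

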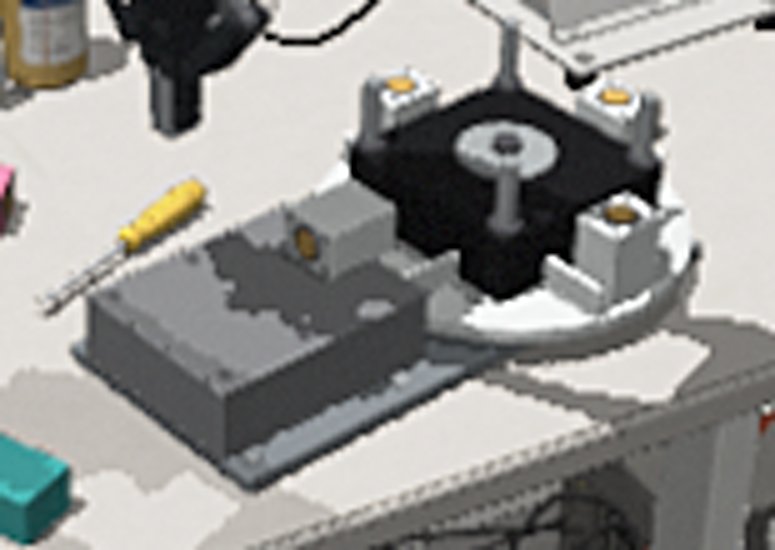

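The block lies flat at the edge, with its trailing end at (247,260)–(258,338) in the top crop and its window outwards at (305,243) in the scene crop. I'll measure it.

```bash
python3 - <<'E'
from h import *
np.set_printoptions(precision=4,suppress=True)
ct=bot.get_calibration('top')
for q in [(245,261),(257,339),(341,247),(350,330)]: print(w2l(atz(ct,q[0]/4.5+214.6,q[1]/4.5+184.6,.088)))
print('cheek',[w2l(atz(ct,q[0]/4.5+214.6,q[1]/4.5+184.6,.048)) for q in [(390,224),(408,328)]])
t=l2w(-0.0005,.180);print(delta([*t,.2],10.6),delta([*t,.08],10.6),bot.read_state()['tool_pos'])
E
```

```text
[0.0216 0.152 ]
[-0.0188  0.1537]
[0.0191 0.1023]
[-0.0235  0.1061]
cheek [array([0.0271, 0.0725]), array([-0.0286,  0.074 ])]
(array([-0.21,  0.13,  6.91]), array([0.001, 0.001, 0.001])) (array([11.79,  0.15,  6.9 ]), array([0.001, 0.001, 0.001])) [0.5008 0.277  0.1978]
```

```bash
python3 -m creep '[{"grip":0,"dp":[2,0.15,3.2],"rotation":[0,0,0]},{"grip":0,"dp":[4,0.15,6.2],"rotation":[0,0,0]},{"grip":0,"dp":[8,0.15,6.2],"rotation":[0,0,0]},{"grip":0,"dp":[11,0.15,6.2],"rotation":[0,0,0]},{"grip":0,"dp":[11.9,0.15,6.2],"rotation":[0,0,0]}]'
python3 -m creep '[{"grip":0,"dp":[0,0,0.5],"rotation":[0,0,0]},{"grip":0,"dp":[0,0,1.0],"rotation":[0,0,0]},{"grip":0,"dp":[0,0,1.4],"rotation":[0,0,0]},{"grip":0,"dp":[0,0,1.7],"rotation":[0,0,0]}]'
python3 - <<'E'
from h import *
np.set_printoptions(precision=4,suppress=True)
s,R=st();b=w2l(s['tool_pos']);print(s['tool_pos'],b,s['width']*8.54,s['wrist_force'])
p,d=bot.read_camera('scene');save(p,'s6.png',5,(230,190,385,300))
E
```

```text
time: 10.47
tool_pos: [0.5099, 0.2127, 0.0735]
tcp_rot: [1.067, 1.295, -1.083]
wrist_force: [-1.1, -1.0, -0.5]
width: -0.001
time: 10.8
tool_pos: [0.5195, 0.1996, 0.082]
tcp_rot: [1.075, 1.288, -1.069]
wrist_force: [0.2, 0.1, 1.0]
width: 0.004
[0.5195 0.1996 0.082 ] [0.0022 0.1696] 0.03430608706531502 [0.1562 0.0688 1.0078]
```

View pics/s6.png

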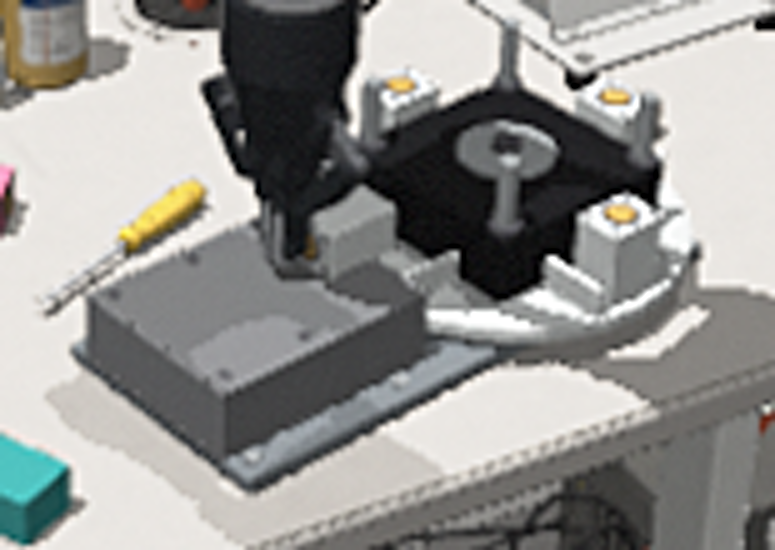

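```bash
python3 -m creep '[{"grip":0,"dp":[0,0,0.3],"rotation":[0,0,0]},{"grip":0,"dp":[0,0,0.6],"rotation":[0,0,0]},{"grip":0,"dp":[0,0,0.9],"rotation":[0,0,0]},{"grip":0,"dp":[0,0,1.2],"rotation":[0,0,0]},{"grip":0,"dp":[0,0,1.4],"rotation":[0,0,0]}]'
python3 - <<'E'
from h import *
np.set_printoptions(precision=4,suppress=True)
s,R=st();b=w2l(s['tool_pos']);print(s['tool_pos'],b,s['width']*8.54,s['wrist_force'])
p,d=bot.read_camera('scene');save(p,'s7.png',5,(230,190,385,300))
E
```

```text
time: 11.27
tool_pos: [0.5202, 0.1858, 0.0799]
tcp_rot: [1.072, 1.291, -1.071]
wrist_force: [-0.7, 0.8, 0.8]
width: 0.002
[0.5202 0.1858 0.0799] [0.0004 0.1559] 0.014669416297142116 [-0.7345  0.7748  0.8027]
```

View pics/s7.png

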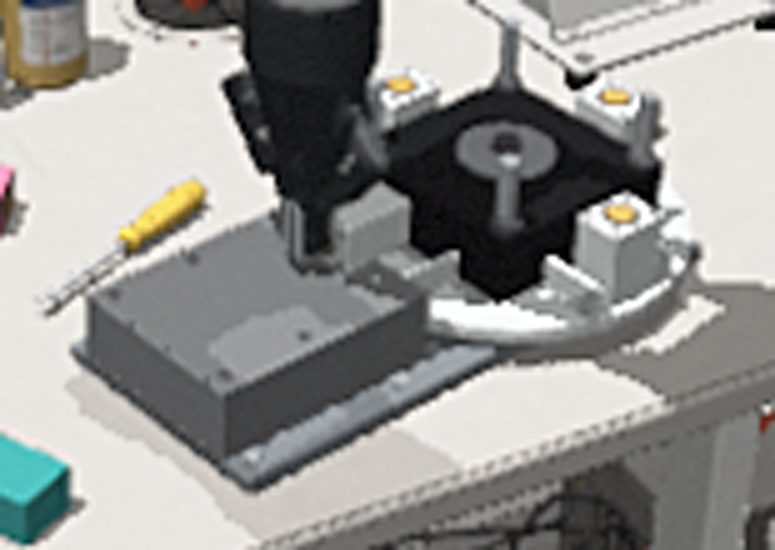

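The block is being pushed squarely, with its near face at (370,235), and is still flat. I'll continue slowly.

```bash
python3 -m creep '[{"grip":0,"dp":[0,0,0.25],"rotation":[0,0,0]},{"grip":0,"dp":[0,0,0.5],"rotation":[0,0,0]},{"grip":0,"dp":[0,0,0.75],"rotation":[0,0,0]},{"grip":0,"dp":[0,0,0.9],"rotation":[0,0,0]},{"grip":0,"dp":[0,0,0.9],"rotation":[0,0,0]}]'
python3 - <<'E'
from h import *
np.set_printoptions(precision=4,suppress=True)
s,R=st();b=w2l(s['tool_pos']);print(s['tool_pos'],b,s['width']*8.54,s['wrist_force'])
p,d=bot.read_camera('scene');save(p,'s8.png',5,(230,190,385,300))
E
```

```text
time: 11.73
tool_pos: [0.5215, 0.1763, 0.0793]
tcp_rot: [1.071, 1.291, -1.073]
wrist_force: [-0.2, -0.1, -0.3]
width: -0.001
[0.5215 0.1763 0.0793] [-0.      0.1464] -0.0053947734782579795 [-0.1916 -0.1266 -0.2701]
```

View pics/s8.png

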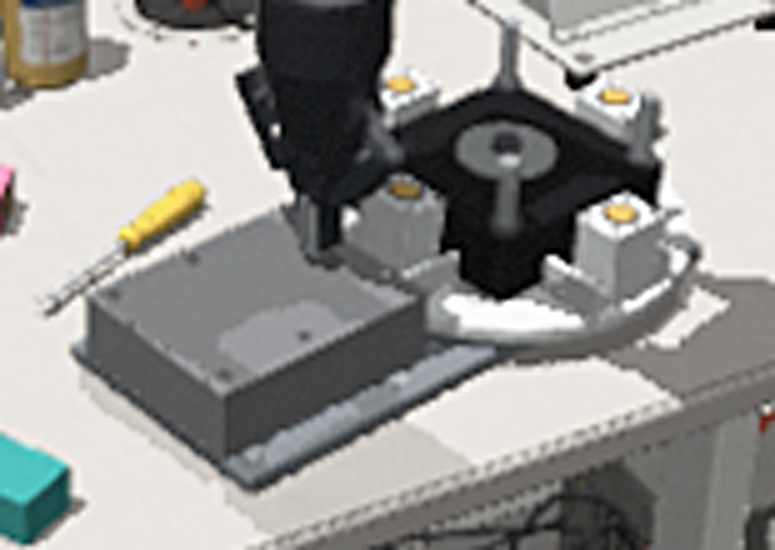

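The block has tumbled into the pocket, window up at (405,190). I'll retract and check.

```bash
python3 -m creep '[{"grip":0,"dp":[0,0,-2],"rotation":[0,0,0]},{"grip":0,"dp":[-3,0,-5],"rotation":[0,0,0]},{"grip":0,"dp":[-7,0,-7],"rotation":[0,0,0]},{"grip":0,"dp":[-11,0,-9],"rotation":[0,0,0]},{"grip":0,"dp":[-13,0,-12],"rotation":[0,0,0]}]'
python3 -m creep '[{"grip":0,"dp":[0,0,-3],"rotation":[0,0,0]},{"grip":0,"dp":[0,0,-3],"rotation":[0,0,0]},{"grip":0,"dp":[0,0,-3],"rotation":[0,0,0]}]'
python3 - <<'E'
from h import *
p,d=bot.read_camera('top');save(p,'t9.png',4.5,(215,185,390,300));np.savez('t9.npz',p=p,d=d)
p,d=bot.read_camera('scene');save(p,'s9.png',5,(230,190,385,300));np.savez('s9.npz',p=p,d=d)
E
```

```text
time: 12.2
tool_pos: [0.5006, 0.2944, 0.2125]
tcp_rot: [1.074, 1.288, -1.071]
wrist_force: [0.7, 0.5, 0.4]
width: 0.0
time: 12.45
tool_pos: [0.4938, 0.3253, 0.2096]
tcp_rot: [1.07, 1.292, -1.069]
wrist_force: [0.2, -0.4, -0.0]
width: 0.002
```

View pics/t9.png

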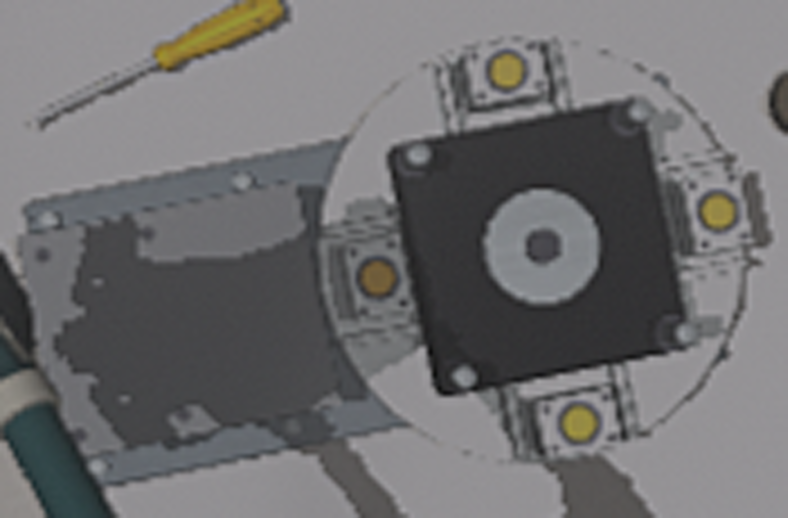

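View pics/s9.png

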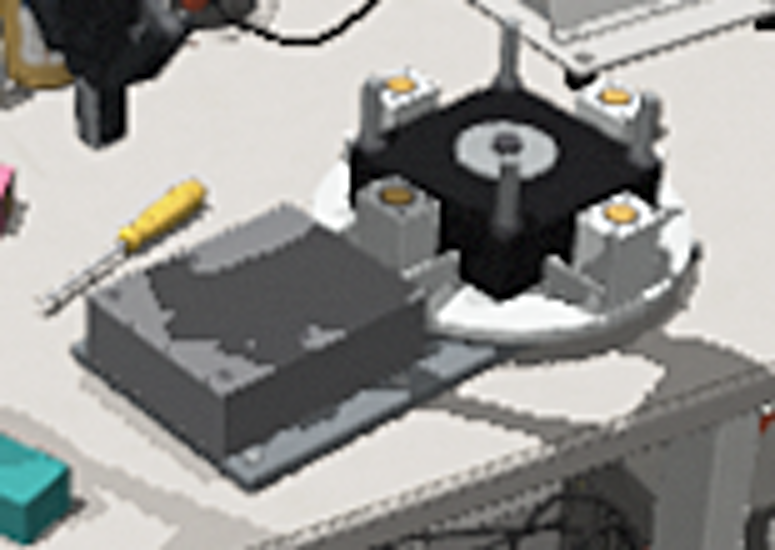

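```bash
python3 - <<'E'
from h import *
np.set_printoptions(precision=4,suppress=True)
ct=bot.get_calibration('top');cs=bot.get_calibration('scene')
T=lambda u,v,z: w2l(atz(ct,u/4.5+214.6,v/4.5+184.6,z))
print('window top',T(377,278,.078),'scene',w2l(atz(cs,397/5+229.6,195/5+189.6,.078)),'fixed one scene',w2l(atz(cs,620/5+229.6,214/5+189.6,.078)))
P=np.array([T(*q,.12) for q in [(419,153),(639,110),(684,330),(463,376)]]);m=P.mean(0)
print(m,[np.degrees(np.arctan2(*(p-m)[::-1])) for p in P])
for n,c,px in (('top',ct,(377/4.5+215,278/4.5+185)),('scene',cs,(397/5+230,195/5+190))):
    d=np.load(('t9' if n=='top' else 's9')+'.npz')['d'];u0,v0=np.round(px).astype(int);pts=[]
    for v in range(v0-4,v0+5):
        for u in range(u0-5,u0+6):
            if d[v,u]>0:
                p=atd(c,u,v,d[v,u]); 
                if abs(p[2]-.078)<.01: pts.append([*w2l(p),p[2]])
    pts=np.array(pts);A=np.c_[pts[:,:2],np.ones(len(pts))];k=np.linalg.lstsq(A,pts[:,2],rcond=None)[0];print(n,len(pts),pts.mean(0),'slopes',k[:2])
E
```

```text
window top [0.0001 0.0867] scene [-0.0002  0.0859] fixed one scene [-0.0945 -0.0002]
[ 0.0003 -0.0001] [np.float64(44.85003451817984), np.float64(-45.17571780755775), np.float64(-134.86502510662183), np.float64(135.08595277976352)]
top 97 [-0.0016  0.0855  0.0784] slopes [-0.0146  0.0182]
scene 94 [-0.0036  0.0882  0.079 ] slopes [-0.0422  0.0154]
```

The checks agree:
- **Block:** its top is at 78 mm, the window is at (0, 86 mm) in the loader frame, which is 6.5 mm inward of the pocket point, and it shows almost no tilt.
- **Carousel:** it is square to within 0.2°.
- **Arm:** it is clear of everything.

Handing in.

```bash
python3 -c "
from workcell import bot
s=bot.read_state();print(s['time'],s['wrist_force']);print(bot.finish_job())"
```

```text
12.55 [ 0.14577522  0.31046379 -0.09302856]
the job is handed in; nothing more can be done
None
```

The job is handed in at about 12.6 s, with the sample block standing window-up in the pocket and the pocket facing the ledge.

**What I did:**
- **Carousel:** I gripped one post and turned the carousel about 172° counter-clockwise. A regrasp then corrected a remaining 2° or so.
- **Block:** I gripped it lightly and slid it along the ledge, straightening and centring it up to the edge. I pushed it over from behind with the closed fingers, and it tumbled into the pocket.

**Last checks:**
- **Carousel angle:** the posts in the top camera show the pocket square to the ledge within about 0.2°.
- **Block position:** it is 0 to 4 mm off the centre line and about 6.5 mm inward of the pocket point. Its top is at 78–79 mm, so it stands on the floor.
- **Block tilt:** a plane fit to its top gave about 0.02 rad from the top camera and 0.045 rad from the scene camera. The two differ, but both are under the 0.1 rad limit.
- **Bystanders:** the screwdriver and puck look unmoved in the pictures; I did not measure them.
- **Arm:** it was clear of everything, with the wrist force near zero.

The wrist camera placed the hub up to about 9 mm away from where the top camera did, so I relied on the top camera for positions. No check failed.

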